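# Hold the heatsink over the converter's sticky thermal pad for a sight check

### The job

Take the bare aluminium finned heatsink out of the parts tray and carry it across, above what stands in between, to the black converter module that sits among tall components on the circuit board, then stop with it hovering about 5 mm above the pink thermal pad: level with its fins up, centred on the pad, its long sides in line with the long sides of the module. The pad grabs at first touch and I want to sight it first, so let neither the heatsink nor the gripper touch the board, its parts or its holder, and leave the bottle, the tub and the pliers as they are. Finish while holding it there, still and firmly gripped: do not set it down or let go.

Things in the scene. Friction and masses are not known exactly. Their poses are not given: they have to be found in the camera images.
- heatsink: The part to fetch: bare silver aluminium heatsink, 58 long (x) x 37 wide (y) x 25 high (z), 50 to 105 g; 7 upright fins run lengthwise on a 6 mm base, the outer two make its long sides flat, to be gripped across the 37 mm. Origin: centre of its underside. It lies in the tray, fins up, length roughly along the tray's short side, 25 mm or more free beside its long sides.
- tray: Fixed black open parts tray, 190 (x) x 290 (y) x 35 high, walls and floor 4 thick; origin: centre of its underside, on the mat. Also in it: ten loose parts up to 28 high (yellow-and-black transformer, small black heatsink, orange relay, copper choke, capacitors, coloured blocks). The heatsink lies in the middle or about 80 towards either end along y.
- board: Fixed holder, 230 x 112, with a green circuit board (160 along x by 100 along y) between two black jaws. Origin: centre of its underside, on the mat. Board top 43.6 above it, jaw tops 50. The black converter module, 58 (x) x 37 (y) x 12.7 high, is centred at x = +5, y = 0. Beside its long sides nothing on the board is over 3 high; green terminal blocks 11 high at x = 62 to 74.
- pad (a point): Centre of the top face of the pink self-adhesive thermal pad (38 x 34, 1 thick) stuck centrally on the converter module; 57.3 above the board body's origin. Axes as the board's: x along the module's length, z up.
- capacitors (a point): Top of the middle one of three dark blue upright capacitors on the board, 16 diameter, 30 high, in a row across at x = 45 to 61, y = -29 to 29 in the board's frame: 11 mm beyond one end of the module. 73.6 above the board body's origin.
- coil (a point): Top of the yellow-and-black transformer on the board, 28 (x) x 34 (y) x 26 high, at x = -70 to -42 in the board's frame: 18 mm beyond the other end of the module. 69.6 above the board body's origin.
- bottle: Bystander: blue dropper bottle standing between tray and board, 32 diameter, 110 high with its spout. Origin: centre of its underside. Leave it as it is.
- tub: Bystander: white round tub, 68 diameter, 92 high, standing between tray and board. Origin: centre of its underside. Leave it as it is.
- pliers: Bystander: yellow-handled pliers lying on the mat between tray and board, about 127 long (its x) x 51 wide x 11 high. Origin: middle of their length, underside. Leave them as they are.
Things that resemble listed ones, but are neither listed nor needed, are in the scene too. What is meant by the board is not brown or orange, and is the larger of those in its own colour.

How it is judged:
By the outcome, as a careful person would: the job done as asked, in the order asked, and still so for the second after the job is handed in, while the arm keeps its last pose, push and grip.
It also fails if it takes over 43 s, if anything falls off the work surface, if the arm or the gripper's body presses on something with over 40 N, if the wrist force passes 120 N, or if a joint passes its speed limit or range.

### The arm

A 6-joint arm with a two-finger parallel gripper is mounted at the origin on the work surface. World frame = base frame: x ahead of the robot, y to its left, z up, the work surface at z = 0. Lengths are in m, angles in rad, forces in N, time in s.
With the tool pointing down it reaches from about 0.275 to 0.725 m from the base axis. Payload 5.6 kg.
Tool frame: the origin (TCP) lies midway between the tips of the shut fingers; the grasp point (between the pads) lies 19 mm behind it; z points along the fingers, y is the line along which they close (so a half turn about z gives the same grasp; the last joint's range is limited). The gripper opens to 85 mm and grips with 20 to 120 N. Pads are 22 mm wide; open, the fingers measure 114 mm over their backs; the gripper's body (76 mm by 85 mm) begins 54 mm behind the grasp point. The pads swing forward as they close: fully open they stand 13 mm farther back than shut.
Start: joints at [-0.992, 0.255, 0.108, 0, -1.424, -0.285], TCP at [0.159, -0.526, 0.231] pointing down, gripper open.
Joint ranges: [-2.95, 2.95], [-1.21, 1.97], [-1.09, 1.5], [-2.87, 1.71], [-2.94, -0.07], [-3.05, 3.05]. Speed limits (rad/s): [2.57, 2.57, 3.14, 3.14, 3.14, 3.14].

### API

Orientations are given as a rotation vector (axis times angle).
In Python, from workcell import arm gives the robot as it stands. The module is installed in compiled form; this text tells all that it offers. Calls block until the motion is done:
- arm.goto(position, orientation): joint-space move of the TCP to a pose.
- arm.servo_line(position, velocity=0.15, orientation=None, f_stop=None): straight line of the TCP; orientation=None keeps the orientation; velocity is the mean speed in m/s. With f_stop (N) it stops when the force on the tool has changed by that much, and returns True; else False.
- arm.movej(angles): joint-space move.
- arm.ungrasp() and arm.gripper_close(): open the fingers fully, or close them until they stop; the grip force is fixed at half the most.
- arm.sleep(seconds).
- arm.solve_ik(position, orientation): joint angles nearest the present ones, or None.
- arm.state(): the state.
- arm.read_camera(name): name is "scene" or "top" or "wrist"; returns (picture, depth): 480x640x3 uint8, blue, green, red; 480x640 float32, m along the optical axis (not along the pixel's ray), 0 where there is no reading.
- arm.get_calibration(name): a dict with "mtx" (3x3 intrinsics, pixels), "R" (3x3) and "t" (3): a world point X has camera coordinates R X + t. Camera axes: x right, y down, z forward; pixel columns grow to the right and rows downward; lengths in m; the calibration is good to about 2 mm. A picture is of the moment at which its call begins: read the wrist's pose just before it. get_calibration takes no time and is no camera call; for the wrist camera it gives the pose at the moment of the call.
A pose or a line that the arm cannot do raises arm.Unreachable and nothing moves.
- arm.hand_in(): hands the job in; it is judged then, once.
Trained networks look in the newest picture that a camera, given by its name, has taken for a name from the list of things; names that differ only in an ending like _2 or _b are one class to them, and where a whole thing is asked for, a point or a joint stands for the part that bears it (a point fixed in the world has none). Each returns a list of dicts, best first, with "confidence" (0 to 1); they miss things now and then, are a little off and sometimes report something else, mostly with a low value. They report only what shows in the picture. A call takes as long as a camera call. They do not tell look-alikes from the thing itself.
- arm.find_in(camera, label): "point" ([row, column] in pixels, amid what is visible of it).
- arm.tip_of(camera, label): "point" ([row, column] in pixels: a listed point, or the origin of a listed thing).
The state is a dict: "t": time; "joint_pos": joint angles; "qvel": joint speeds; "tau": joint torques, N m; "position": TCP position; "tcp_rot": TCP orientation; "wrist_force": force on the tool from outside, world axes, zero at the start; "wrist_torque": the same for the moment, N m; "opening": finger opening in m; "grasp_force": force on a finger pad.
Only numpy, scipy, OpenCV 4.12 (cv2) and the standard library are available. Lean on these libraries where they do the work, as an engineer would, in place of code of your own. Each camera call takes 0.05 s, during which the arm holds its last target. There are 200 camera calls.

## Working session

There is one attempt and no reset: what is moved stays moved. The work goes in short steps, each a Python script; the robot and the scene stay as the last script left them, time stands still between calls to the robot, and variables do not carry over. Pictures are saved under pics/ and viewed, at most 10 in all, crops included, and the job is handed in when it is done.

```bash
mkdir -p pics
cat > h.py <<'E'
import numpy as np, cv2
from workcell import arm
def cloud(d,c):
    v,u=np.mgrid[0:480,0:640]
    K=c["mtx"]; P=np.stack([(u-K[0,2])/K[0,0]*d,(v-K[1,2])/K[1,1]*d,d],-1)
    W=(P-np.ravel(c["t"]))@np.array(c["R"])
    W[d<=0]=np.nan
    return W
def snap(name):
    c=arm.get_calibration(name); im,d=arm.read_camera(name); return im,d,c,cloud(d,c)
E
python3 - <<'E'
from h import *
for n in ["top","scene"]:
    im,d,c,W=snap(n); cv2.imwrite(f"pics/{n}1.png",im); np.savez(f"{n}1.npz",im=im,W=W)
    for l in ["heatsink","tray","board","pad","capacitors","coil","bottle","tub","pliers"]:
        for f in (["tip_of"] if n=="scene" else ["find_in","tip_of"]):
            for r in getattr(arm,f)(n,l)[:3]:
                p=np.round(r["point"]).astype(int); 
                print(n,f,l,p,round(r["confidence"],2),np.round(W[min(p[0],479),min(p[1],639)],3))
print(arm.state()["t"])
E
```

```text
top find_in heatsink [282 450] 0.73 [ 0.464 -0.259  0.032]
top tip_of heatsink [284 445] 0.7 [ 0.46  -0.248  0.019]
top find_in tray [283 458] 0.76 [ 0.465 -0.286  0.007]
top tip_of tray [280 447] 0.72 [ 0.47  -0.252  0.026]
top find_in board [262 258] 0.95 [0.502 0.25  0.06 ]
top find_in board [296 154] 0.93 [0.409 0.522 0.043]
top find_in board [190 271] 0.57 [0.705 0.226 0.041]
top tip_of board [194 274] 0.84 [0.694 0.218 0.04 ]
top tip_of board [262 259] 0.82 [0.503 0.247 0.059]
top tip_of board [194 180] 0.64 [0.686 0.472 0.049]
top find_in pad [262 259] 0.96 [0.503 0.247 0.059]
top find_in pad [190 271] 0.93 [0.705 0.226 0.041]
top find_in pad [294 155] 0.89 [0.413 0.518 0.048]
top tip_of pad [185 178] 0.91 [0.709 0.478 0.056]
top tip_of pad [294 152] 0.72 [0.414 0.527 0.045]
top tip_of pad [191 267] 0.58 [0.701 0.237 0.042]
top find_in capacitors [192 271] 0.93 [0.698 0.226 0.043]
top find_in capacitors [261 261] 0.84 [0.505 0.242 0.064]
top find_in capacitors [186 180] 0.58 [0.706 0.472 0.056]
top tip_of capacitors [285 139] 0.86 [0.435 0.558 0.06 ]
top tip_of capacitors [253
[... 1072 characters left out ...]
ard [370 515] 0.61 [0.447 0.55  0.056]
scene tip_of pad [316 296] 0.77 [0.692 0.227 0.039]
scene tip_of pad [285 384] 0.59 [0.508 0.261 0.061]
scene tip_of pad [405 366] 0.59 [0.708 0.483 0.063]
scene tip_of capacitors [424 386] 0.91 [0.71  0.535 0.078]
scene tip_of capacitors [369 525] 0.82 [0.434 0.559 0.059]
scene tip_of capacitors [321 299] 0.75 [0.695 0.245 0.042]
scene tip_of coil [260 377] 0.88 [0.485 0.204 0.077]
scene tip_of coil [371 349] 0.83 [0.698 0.418 0.073]
scene tip_of coil [296 283] 0.71 [0.687 0.165 0.041]
scene tip_of bottle [236 353] 0.56 [0.43  0.036 0.017]
scene tip_of tub [241 303] 0.68 [0.555 0.015 0.036]
scene tip_of pliers [260 256] 0.71 [ 0.661 -0.018  0.001]
1.45
```

View pics/top1.png

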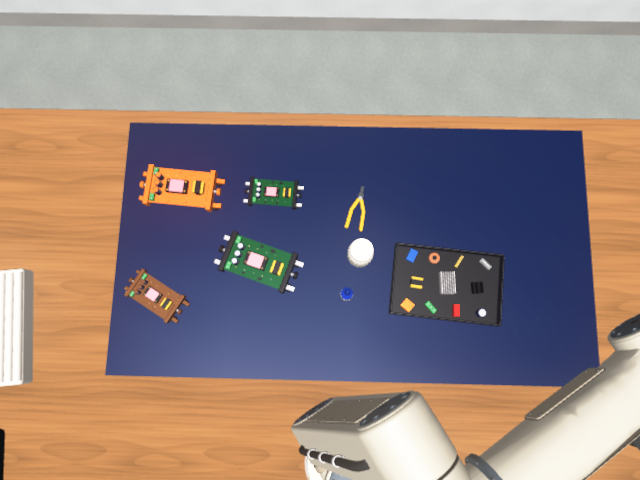

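Run:
```python
import cv2
im=cv2.imread("pics/top1.png")
a=cv2.resize(im[150:340,110:310],None,fx=3,fy=3,interpolation=3)
cv2.imwrite("pics/crop_boards.png",a)
b=cv2.resize(im[220:350,380:520],None,fx=4,fy=4,interpolation=3)
cv2.imwrite("pics/crop_tray.png",b)
```

```text
(no output)
```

View pics/crop_boards.png

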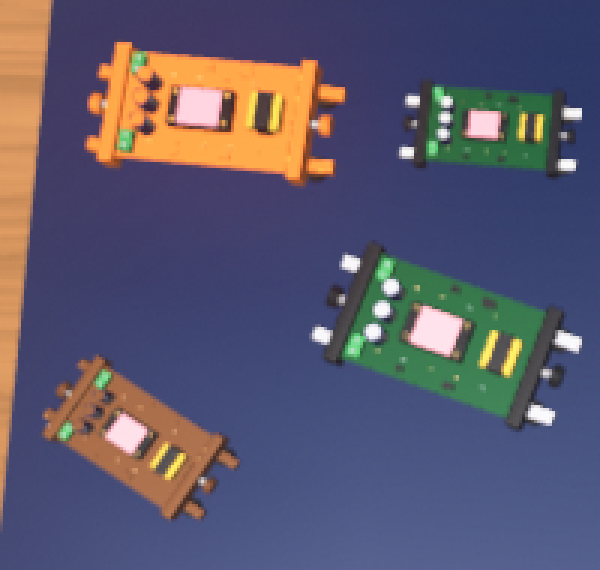

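View pics/crop_tray.png

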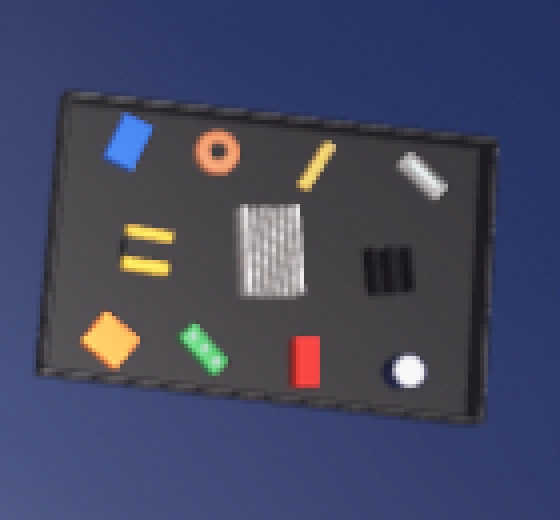

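Candidates for the board: orange (180,188), small green (272,192), large green (258,262), brown (157,295). The crop confirms that the large green one at (258,262) is meant: it isn't brown or orange, and it is the bigger of the two greens. The silver heatsink is at (447,283), mid-tray. The small black heatsink at (477,287) is not wanted. The bottle is at (346,295), the tub at (361,252) and the pliers at (357,210).

Next I'll look at the board and then the heatsink with the wrist camera, from above and with the gripper empty.

```bash
cat >> h.py <<'E'
from scipy.spatial.transform import Rotation as Ro
def down(a):
    """tool z down, tool y at world angle a"""
    y=np.array([np.cos(a),np.sin(a),0]); z=np.array([0,0,-1.]); return Ro.from_matrix(np.c_[np.cross(y,z),y,z]).as_rotvec()
def best(p,a):
    c=[]
    for k in (-1,0,1):
        q=arm.solve_ik(p,down(a+k*np.pi))
        if q is not None: c.append((abs(q[5]),a+k*np.pi))
    return down(min(c)[1])
E
python3 - <<'E'
from h import *
c=arm.get_calibration("wrist"); s=arm.state()
T=Ro.from_rotvec(s["tcp_rot"]).as_matrix(); C=-np.array(c["R"]).T@np.ravel(c["t"])
print("cam in tool",T.T@(C-s["position"]),"axis in tool",T.T@np.array(c["R"])[2],c["mtx"][0][0])
off=T.T@(C-s["position"])
for name,xy,a,z in [("board",[.506,.248],np.radians(-17.5),.30),("hs",[.466,-.253],np.radians(93),.24)]:
    p=np.array([*xy,z]); o=best(p,a)
    d=Ro.from_rotvec(o).apply([off[0],off[1],0]); q=p-d*0.8
    o=best(q,a)
    q0=arm.state()["joint_pos"]; q1=arm.solve_ik(q,o); print(name,np.round(q0,2),np.round(q1,2))
    arm.goto(q,o); arm.sleep(.2)
    im,d,c,W=snap("wrist"); cv2.imwrite(f"pics/w_{name}.png",im); np.savez(f"w_{name}.npz",im=im,W=W,R=c["R"],t=np.ravel(c["t"]),K=c["mtx"])
    for l in (["pad","board","capacitors","coil"] if name=="board" else ["heatsink"]):
        for r in arm.tip_of("wrist",l)[:2]:
            i=np.round(r["point"]).astype(int); print(l,i,round(r["confidence"],2),np.round(W[i[0],i[1]],4))
print(arm.state()["t"])
v=np.hstack([cv2.imread(f"pics/w_{n}.png") for n in("board","hs")]); cv2.imwrite("pics/w_both.png",cv2.resize(v,(800,300)))
E
```

```text
cam in tool [ 0.06593625 -0.00176144 -0.14378068] axis in tool [-2.62725316e-01 -6.92242337e-04  9.64870421e-01] 405.8893875481954
board [-0.99  0.26  0.11 -0.   -1.42 -0.28] [ 0.78  0.35  0.42  0.   -1.63 -1.09]
pad [150 320] 0.68 [0.5079 0.2564 0.0604]
pad [182 121] 0.68 [0.7049 0.2277 0.0439]
board [143 320] 0.95 [0.506  0.2503 0.0596]
board [369 219] 0.87 [0.6874 0.4515 0.0471]
capacitors [205 317] 0.84 [0.5252 0.3017 0.0775]
capacitors [395 471] 0.76 [0.4891 0.2894 0.3778]
coil [365 189] 0.89 [0.5656 0.294  0.3259]
coil [ 81 319] 0.84 [0.4911 0.1999 0.0734]
hs [ 0.78  0.35  0.42  0.   -1.63 -1.09] [-0.18  0.3   0.2   0.   -1.46 -1.34]
heatsink [135 318] 0.55 [ 0.4634 -0.2536  0.03  ]
7.3417
```

View pics/w_both.png

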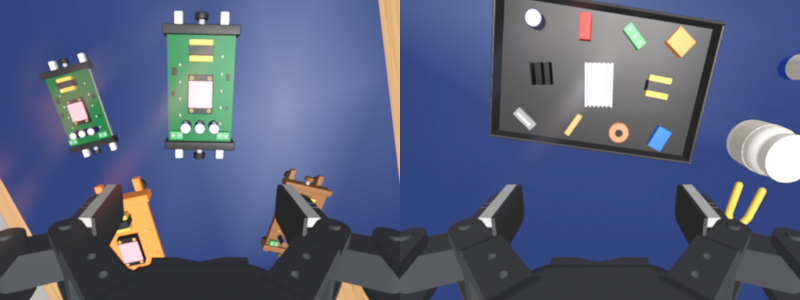

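The wrist views show the target board upright at about (320,145) in the full-size frame, with the pad in its middle. The heatsink is at about (318,135), with its fins vertical. I'll segment both and intersect the pixel rays with the known heights.

```bash
cat > meas.py <<'E'
from h import *
def ray(uv,K,R,t,z):
    uv=np.atleast_2d(uv).astype(float)
    d=np.c_[uv,np.ones(len(uv))]@np.linalg.inv(K).T@R
    C=-R.T@np.ravel(t); s=(z-C[2])/d[:,2]
    return (C+d*s[:,None])[:,:2]
def rect(mask,seed,K,R,t,z):
    n,lab,st,ce=cv2.connectedComponentsWithStats(mask.astype(np.uint8))
    ids=[i for i in range(1,n) if st[i,4]>60]
    i=min(ids,key=lambda i:np.hypot(*(ce[i]-seed)))
    v,u=np.nonzero(lab==i)
    P=ray(np.c_[u,v],K,R,t,z)
    (c,wh,a)=cv2.minAreaRect((P*1000).astype(np.float32)); 
    if wh[0]<wh[1]: a+=90; wh=wh[::-1]
    return st[i],np.round(c,1),np.round(wh,1),round(((a+90)%180)-90,1),np.round(P.mean(0)*1000,1)
if __name__=="__main__":
    f=np.load("w_board.npz"); h=cv2.cvtColor(f["im"],cv2.COLOR_BGR2HSV); a=(f["K"],f["R"],f["t"])
    im=f["im"].astype(int)
    m=(im[...,2]>190)&(im[...,2]-im[...,1]>12); print("pad",rect(m,(320,150),*a,.0573))
    m=(h[...,0]>55)&(h[...,0]<85)&(h[...,1]>100)&(h[...,2]>40)
    m=cv2.morphologyEx(m.astype(np.uint8),cv2.MORPH_CLOSE,np.ones((7,7))); print("green",rect(m,(320,145),*a,.0436))
    W=f["W"]; m=np.abs(f["W"][...,2]-.0573-.003)<.004; 
    f=np.load("w_hs.npz"); a=(f["K"],f["R"],f["t"]); im=f["im"].astype(int); W=f["W"]
    print("floor z",np.nanmedian(W[200:230,290:340,2]),"hs z",np.nanpercentile(W[120:150,305:330,2],[10,50,90]))
    h=cv2.cvtColor(f["im"],cv2.COLOR_BGR2HSV)
    m=(im.min(-1)>100)&(h[...,1]<60); m=cv2.morphologyEx(m.astype(np.uint8),cv2.MORPH_CLOSE,np.ones((7,7))); print("hs",rect(m,(318,135),*a,.029))
    cv2.imwrite("pics/hs_crop.png",np.hstack([cv2.resize(f["im"][80:190,270:370],None,fx=4,fy=4),cv2.resize(np.load("w_board.npz")["im"][90:200,270:370],None,fx=4,fy=4)]))
    h2=h; 
    for n,xy in(("bottle",(.42,.018)),("tub",(.53,-.015))):
        W=np.load("top1.npz")["W"]; k=np.hypot(W[...,0]-xy[0],W[...,1]-xy[1])<.045; print(n,np.nanmax(W[k][:,2]))
E
python3 meas.py
```

```text
pad (array([301, 121,  40,  59, 434], dtype=int32), array([507.9, 257.2]), array([53.2, 36.2]), 71.8, array([509.3, 255.5]))
green (array([ 269,  131,  101,   96, 3500], dtype=int32), array([517.9, 284.7]), array([101.6,  93.6]), -17.5, array([521.6, 305. ]))
floor z 0.007339528836808823 hs z [0.01236928 0.01351917 0.03234004]
hs (array([  167,     0,   333,   206, 45446], dtype=int32), array([ 452.5, -251.4]), array([265.5, 159.8]), 84.3, array([ 437.7, -245.7]))
bottle 0.11354073774121273
tub 0.10285095673253808
```

View pics/hs_crop.png

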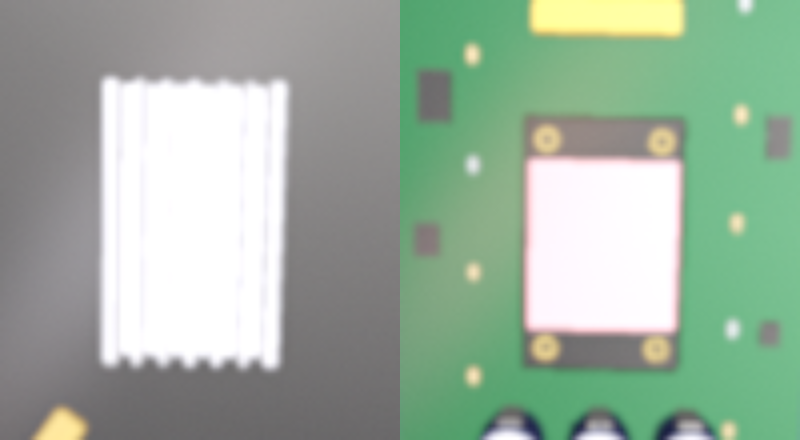

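The crops show the heatsink's top at about x 295–342, y 99–172 in full-frame pixels. The pad is at about x 301–340, y 130–172, with the module showing at both ends. Both are overexposed, so I'll tighten the thresholds.

Run:
```python
from meas import *
f=np.load("w_board.npz"); im=f["im"].astype(int); a=(f["K"],f["R"],f["t"])
for th in (170,200):
    m=np.zeros((480,640),bool); s=np.s_[125:178,295:347]; m[s]=((im[...,2]>th)&(im[...,0]>140))[s]; m=cv2.morphologyEx(m.astype(np.uint8),cv2.MORPH_OPEN,np.ones((5,5)))
    print("pad",rect(m,(320,150),*a,.0573))
h=cv2.cvtColor(f["im"],cv2.COLOR_BGR2HSV)
m=((h[...,0]>55)&(h[...,0]<90)&(h[...,1]>60))
n=np.zeros((480,640),bool); n[30:245,255:385]=m[30:245,255:385]
n=cv2.morphologyEx(n.astype(np.uint8),cv2.MORPH_CLOSE,np.ones((51,51))); print("green",rect(n,(320,145),*a,.0436))
m=np.zeros((480,640),np.uint8); s=np.s_[105:182,297:345]; m[s]=(((h[...,1]<60)|(im[...,1]<im[...,2]+8)))[s]
m=cv2.morphologyEx(m,cv2.MORPH_OPEN,np.ones((9,9)));print("module(+pad)",rect(m,(320,150),*a,.0563))
# caps/coil via depth
W=f["W"]; 
f=np.load("w_hs.npz"); im=f["im"]; a=(f["K"],f["R"],f["t"])
for th in (180,210):
    m=np.zeros((480,640),np.uint8); s=np.s_[90:180,285:350]; m[s]=(im.min(-1)>th)[s]
    m=cv2.morphologyEx(m,cv2.MORPH_CLOSE,np.ones((5,5))); print("hs",rect(m,(318,135),*a,.029))
```

```text
pad (array([ 301,  129,   40,   45, 1754], dtype=int32), array([507.9, 257.8]), array([40.7, 36.4]), 71.8, array([508. , 257.3]))
pad (array([ 301,  129,   39,   44, 1658], dtype=int32), array([508.2, 257.2]), array([39.5, 35.9]), 72.5, array([508.2, 257.4]))
green (array([  266,    54,   113,   174, 18123], dtype=int32), array([506.3, 253.1]), array([161.7, 103.6]), 71.4, array([505.2, 249. ]))
module(+pad) (array([ 297,  118,   44,   64, 2610], dtype=int32), array([509.3, 256.3]), array([57.9, 40.5]), 72.5, array([508.5, 256.1]))
hs (array([ 295,   99,   47,   73, 3292], dtype=int32), array([ 464.2, -253.8]), array([59.9, 38.8]), 2.2, array([ 463.4, -254. ]))
hs (array([ 296,  100,   46,   72, 3142], dtype=int32), array([ 464.2, -253.5]), array([58.7, 37.6]), 2.2, array([ 463.4, -253.9]))
```

Run:
```python
from meas import *
f=np.load("w_hs.npz"); W=f["W"].reshape(-1,3)
c=np.array([.4638,-.2537]); a=np.radians(92.2); y=np.array([np.cos(a),np.sin(a)]); x=np.array([y[1],-y[0]])
l=(W[:,:2]-c)@x; t=(W[:,:2]-c)@y; k=(np.abs(l)<.014)&(W[:,2]>.0135)&(np.abs(t)>.026)&(np.abs(t)<.1)
print("gaps",t[k&(t>0)].min(),t[k&(t<0)].max())
s=arm.state(); cur=Ro.from_rotvec(s["tcp_rot"]).as_matrix()[:,1]
A=a if cur[:2]@y>0 else a-np.pi
o=down(A)
arm.goto([*c,.12],o)
print("stop?",arm.servo_line([*c,.0055],.1,f_stop=12)); s=arm.state(); print(s["position"],s["wrist_force"],s["t"])
if s["position"][2]<.012:
    arm.gripper_close(); s=arm.state(); print(s["opening"],s["grasp_force"],s["wrist_force"],s["position"])
    arm.servo_line([*c,.06],.1); arm.servo_line([*c,.22],.2); arm.sleep(.2)
    s=arm.state(); print(s["opening"],s["grasp_force"],s["wrist_force"],s["position"],s["t"])
    im,d,cc,W=snap("wrist"); cv2.imwrite("pics/held.png",im); np.savez("held.npz",im=im,W=W,R=cc["R"],t=np.ravel(cc["t"]),K=cc["mtx"],pos=s["position"],rot=s["tcp_rot"])
```

```text
gaps 0.06445642244734341 -0.06585464580342093
stop? False
[ 0.4643854  -0.25388566  0.0061698 ] [ 0.19253441  0.25014775 -0.26043157] 9.225
0.03562964848211967 61.7291147634387 [0.13066707 1.30725693 3.28723565] [ 0.46423165 -0.25383407  0.00596412]
0.036002493185585904 61.221428252756596 [-0.20488999  0.80194786 -0.86025174] [ 0.46327954 -0.25353259  0.21877098] 11.575
```

View pics/held.png

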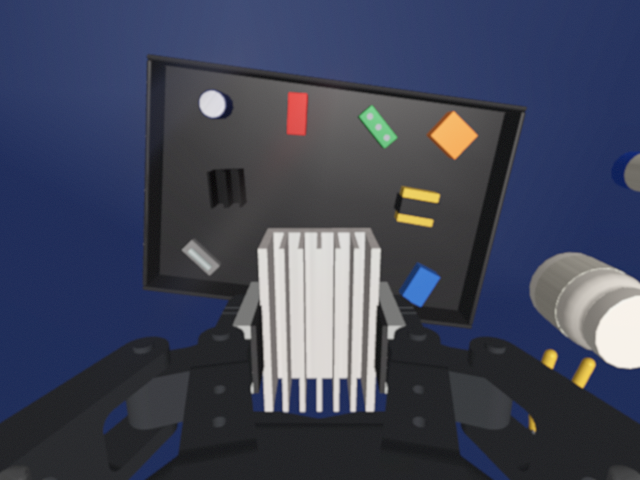

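The heatsink is held squarely: fin tops span columns 258–380 and rows 247–412, and both pads bear flat on its sides. I'll check its pose in the hand before carrying it.

Run:
```python
from meas import *
f=np.load("held.npz"); T=Ro.from_rotvec(f["rot"]); W=f["W"]; a=(f["K"],f["R"],f["t"])
L=T.inv().apply((W-f["pos"]).reshape(-1,3)).reshape(W.shape)*1000
m=f["im"].min(-1)>150; m[:225]=0; m[420:]=0; m[:,:255]=0; m[:,385:]=0
P=L[m]; P=P[(P[:,2]<-5)]; med=np.median(P[:,2]); print("tool-z quantiles",np.percentile(P[:,2],[2,10,25,50,75,90]))
P=P[P[:,2]<np.percentile(P[:,2],10)+4]; 
A=np.c_[P[:,:2],np.ones(len(P))]; print("plane",np.linalg.lstsq(A,P[:,2],rcond=None)[0],len(P)); print(P.min(0),P.max(0))
c=np.array([[258,247],[380,247],[378,412],[263,412]])
for dz in(.023,.026):
    X=ray(c,*a,f["pos"][2]+dz); X=np.c_[X,np.full(4,f["pos"][2]+dz)]; q=T.inv().apply(X-f["pos"])*1000; print(np.round(q,1),q.mean(0))
```

```text
tool-z quantiles [-27.26047827 -26.72201753 -26.20091751 -10.16862134  -7.31837361
  -6.8236859 ]
plane [-1.68797394e-03 -4.87293044e-03 -2.62789764e+01] 7140
[-29.64116658 -20.36745589 -74.89067412] [ 29.40862315  17.32039285 -22.74604775]
[[ 28.3 -20.6 -23. ]
 [ 28.3  17.4 -22.9]
 [-32.1  19.  -23.1]
 [-32.1 -21.2 -23.1]] [ -1.92623623  -1.35031131 -23.00546792]
[[ 29.2 -20.1 -25.9]
 [ 29.2  16.9 -25.9]
 [-29.7  18.5 -26.1]
 [-29.7 -20.7 -26.1]] [ -0.25429411  -1.35728137 -26.00166979]
```

The heatsink is level to within 0.3° and centred. The wrist camera's bias shows as about +3 mm in z and −1.35 mm in tool y. I'll cancel it at the board with two views half a turn apart.

Run:
```python
from meas import *
off=np.array([.06594,-.00176,0]); p=np.array([.508,.2573,.30]); s=arm.state()
y0=Ro.from_rotvec(s["tcp_rot"]).as_matrix()[:,1]; print("y0",y0)
c0=arm.state()["position"]; 
for n,k in(("A",0),("B",1)):
    A=np.radians(-18)
    qs=[(abs(arm.solve_ik(p,down(A+j*np.pi))[5]+1.09),A+j*np.pi) for j in(0,1)]
    A=min(qs)[1] if k==0 else max(qs)[1]
    o=down(A); q=p-.8*Ro.from_rotvec(o).apply(off)
    arm.goto(q,o); arm.sleep(.25)
    s=arm.state(); im,d,c,W=snap("wrist"); np.savez(f"v{n}.npz",im=im,W=W,R=c["R"],t=np.ravel(c["t"]),K=c["mtx"])
    a=(c["mtx"],np.array(c["R"]),np.ravel(c["t"]))
    g=im.astype(int); m=np.zeros((480,640),bool); sl=np.s_[115:190,285:360]; m[sl]=((g[...,2]>180)&(g[...,0]>140))[sl]; m=cv2.morphologyEx(m.astype(np.uint8),cv2.MORPH_OPEN,np.ones((9,9)))
    print(n,np.degrees(A),np.round(s["joint_pos"],2),s["t"],rect(m,(320,150),*a,.0573),"padz",np.nanmedian(W[...,2][m>0]),s["opening"])
cv2.imwrite("pics/vAB.png",cv2.resize(np.hstack([np.load(f"v{n}.npz")["im"][:,160:480] for n in "AB"]),(640,480)))
```

```text
y0 [-3.83507215e-02  9.99264184e-01  5.58672172e-04]
A 162.0 [ 0.79  0.37  0.44  0.   -1.64 -1.1 ] 13.925 (array([ 301,  119,   38,   44, 1637], dtype=int32), array([508. , 257.5]), array([39. , 34.8]), 71.9, array([508. , 257.5])) padz 0.060420961791762644 0.036019849217090984
B -18.0 [ 0.69  0.22  0.23  0.   -1.58  2.14] 16.95 (array([ 297,  116,   38,   43, 1631], dtype=int32), array([507.9, 257.2]), array([37.9, 34.7]), 72.0, array([508. , 257.4])) padz 0.060359610109142474 0.03572198472007338
```

View pics/vAB.png

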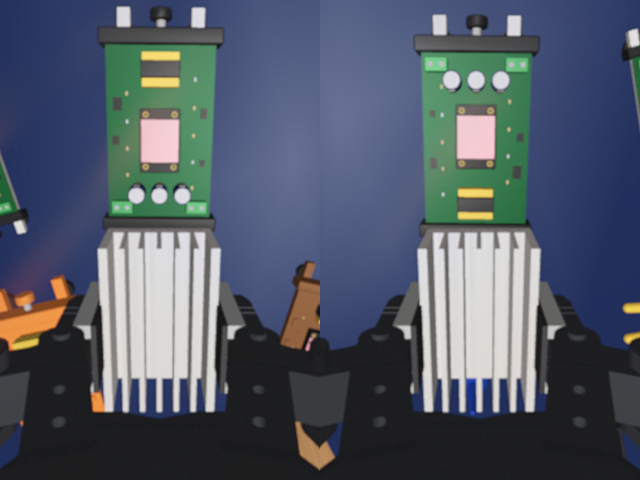

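Both views show the pad in the same place: (508.0, 257.4) mm, yaw 72°, and z = 57.2 mm with the bias removed. The heatsink is level and clear of everything. Moving over the pad and descending.

Run:
```python
from h import *
o=down(np.radians(-18)); tgt=np.array([.508,.2574,.0645])
arm.goto([*tgt[:2],.16],o); arm.sleep(.2)
e=arm.state()["position"]-[*tgt[:2],.16]; print("err",e)
arm.servo_line(tgt-e+[0,0,.006],.06,f_stop=8); arm.sleep(.2)
for i in range(2):
    s=arm.state(); e2=s["position"]-tgt; print(e2)
    cmd=(tgt-e if i==0 else cmd-e2)
    print(arm.servo_line(cmd,.03,f_stop=8)); arm.sleep(.3)
s=arm.state(); print(s["position"]-tgt,s["opening"],s["grasp_force"],s["wrist_force"],np.abs(s["qvel"]).max(),s["t"],Ro.from_rotvec(s["tcp_rot"]).as_matrix().round(4))
im,d,c,W=snap("scene"); i2,d2,c2,W2=snap("top"); wi,wd,wc,WW=snap("wrist"); np.savez("fin.npz",im=wi,W=WW,pos=s["position"],rot=s["tcp_rot"])
cv2.imwrite("pics/fin.png",np.hstack([cv2.resize(im[210:330,310:450],(466,400),interpolation=3),cv2.resize(wi[150:450,195:445],(333,400))]))
```

```text
err [0.00096835 0.00027785 0.00232424]
[-0.00086156 -0.00018     0.00390141]
False
[-0.00090898 -0.00024729 -0.00223407]
False
[-7.97565525e-05 -3.38158876e-05 -1.19212383e-04] 0.035750137522824146 61.14888232201338 [ 1.00351685 -0.36527307 -0.14684422] 0.001717416191986081 20.9333 [[ 0.309   0.9511 -0.    ]
 [ 0.9511 -0.309  -0.    ]
 [-0.     -0.     -1.    ]]
```

View pics/fin.png

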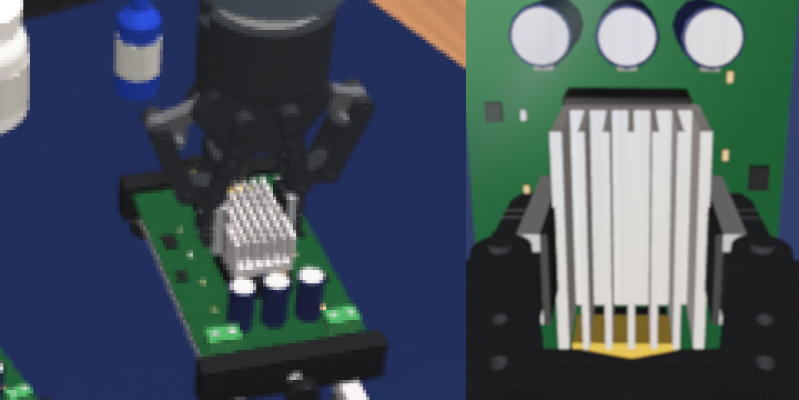

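The final view shows the heatsink level between the capacitors and the coil, with the module's end edge just ahead of it. I'll check the offset numerically from an enlarged wrist crop.

Run:
```python
import numpy as np,cv2
im=np.load("fin.npz")["im"]; cv2.imwrite("pics/fin2.png",cv2.resize(cv2.convertScaleAbs(im[200:260,250:390],alpha=1.3,beta=25),None,fx=5.5,fy=5.5,interpolation=2))
```

```text
(no output)
```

View pics/fin2.png

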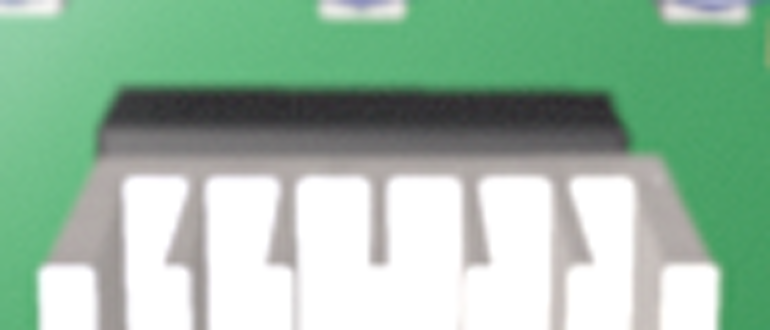

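Run:
```python
from meas import *
f=np.load("fin.npz"); c=arm.get_calibration("wrist"); a=(c["mtx"],np.array(c["R"]),np.ravel(c["t"])); T=Ro.from_rotvec(f["rot"])
b=.003
for n,p,z in(("modtop",[[102,130],[628,130]],.0563),("modbot",[[118,90],[610,92]],.0436),("hsbot",[[105,158],[660,158]],.0625),("hstop",[[40,265],[719,265]],.0875)):
    uv=np.array(p)/5.5+[250,200]; X=ray(uv,*a,z+b); q=T.inv().apply(np.c_[X,[z,z]]-f["pos"])*1000; print(n,q[:,:2].round(1).tolist(),q.mean(0).round(2)[:2])
```

```text
modtop [[28.4, -17.6], [28.4, 18.5]] [28.42  0.47]
modbot [[28.4, -17.9], [28.2, 18.6]] [28.29  0.34]
hsbot [[28.0, -16.7], [28.0, 20.0]] [28.04  1.65]
hstop [[28.4, -17.3], [28.4, 20.1]] [28.4   1.41]
```

Seen in one picture, the heatsink sits about 1.15 mm to tool +y of the module, and along the length it is within 0.2 mm. That points to a calibration bias fixed in the world frame, so I'll shift by the measured offset and check the height.

Run:
```python
from meas import *
s=arm.state(); T=Ro.from_rotvec(s["tcp_rot"])
f=np.load("fin.npz"); tgt=f["pos"]+T.apply([.0002,-.00115,0]); tgt[2]=.0645
print(T.apply([.0002,-.00115,0]))
cmd=tgt.copy(); e=np.array([.0009,.0003,.0022])   # earlier static offset of the reading
cmd=tgt+e
for i in range(2):
    print(arm.servo_line(cmd,.01,f_stop=8)); arm.sleep(.3); s=arm.state(); d=s["position"]-tgt; print(d); 
    if np.abs(d).max()<.0004: break
    cmd=cmd-d
im,dd,c,W=snap("wrist"); s=arm.state()
m=im.min(-1)>150; m[:225]=0; m[420:]=0; m[:,:255]=0; m[:,385:]=0
z=W[...,2][m]; print("fin top z",np.percentile(z[z>.08],[50,75,90]),"expected ~.0905 w/ bias", s["opening"],s["grasp_force"],s["wrist_force"],np.abs(s["qvel"]).max(),s["t"])
cv2.imwrite("pics/fin3.png",cv2.resize(cv2.convertScaleAbs(im[200:260,250:390],alpha=1.3,beta=25),None,fx=5.5,fy=5.5,interpolation=2))
```

```text
[-1.03191138e-03  5.45581248e-04  4.75472393e-08]
False
[0.00087712 0.0002689  0.00215706]
False
[5.42939322e-05 6.51598190e-05 8.48131531e-05]
fin top z [0.09069257 0.09110087 0.09147519] expected ~.0905 w/ bias 0.03603445601116253 61.14889740943909 [-0.58124973  1.05880303  0.41319596] 0.002876861987570309 22.5083
```

View pics/fin3.png

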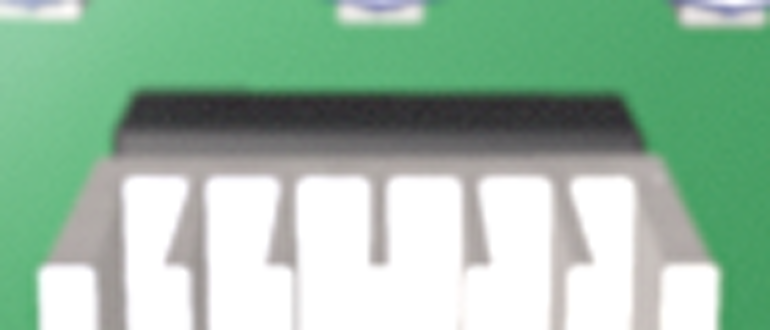

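The module now shows at crop columns 118–645, centre 381, which matches the heatsink's centre of about 382. Fin tops read 0.0907 m against 0.0905 expected, so the gap is about 5 mm. The grip is steady at 61 N and the arm is still, so I'm handing in.

```bash
python3 -c "
from workcell import arm
print(arm.hand_in())"
```

```text
the job is handed in; nothing more can be done
None
```

The job is handed in: the heatsink is held still at 61 N about 5 mm above the pink pad, level with fins up and centred and in line with the module to within about half a millimetre by camera, with no sign of contact on the way; I have no verdict back.

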